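# Load and clamp a flow cell, then draw and hold the priming syringe

## Task

Prime the flow cell: put the middle-sized of the three flow-cell cartridges fully home in the pocket of the priming station, window side up (either way round), and swing the clamp lever over it until it stops. Then draw the station's syringe plunger 40 mm straight up, until the ring line on its shaft is level with the barrel's rim, without levering it sideways in its snug barrel or pulling it right out, and finish while holding it there, because it drops back if let go. Leave the other two cartridges, the beaker, the petri dish and the jar where they stand.

Things in the scene. Friction and masses are not known exactly. Their poses are not given: they have to be found in the camera images.
- station: Priming station, fixed to the bench: aluminium base plate 150 x 260 x 12 mm (x by y). Origin: centre of its underside, on the bench; z up. At yaw 0 its x points away from the robot and y to the robot's left. On its right half (y = -65 mm) a white block with the pocket, on its left half (y = +75 mm, 140 mm from the pocket) a glass syringe standing upright, with an aluminium column behind it (x 32 to 48 mm, top 94 mm above the bench, below the rim).
- pocket (a point): Centre of the pocket's floor, 12 mm above the bench, axes as the station's. The pocket is a rectangle 64 mm (station x) by 40 mm (station y), 12 mm deep with a small chamfer, in a white block 84 x 58 mm whose flat top is 24 mm above the bench.
- cartridge: The middle-sized flow-cell cartridge (the one to load), black plastic with glass windows on top, loose. Foot 60 x 36 mm and 12 mm high; on it the body 54 x 28 mm, 16 mm high (28 mm in all), to be gripped across its 28 mm. Origin: centre of its underside; x along its length, z up. About 60 g. Home in the pocket its body stands 16 mm above the white block. It fits either way round.
- short_cartridge: Another cartridge of the same kind, only 36 mm long (foot 36 x 36 mm, body 30 x 28 mm, 28 mm high); loose, to be left alone. Origin: centre of its underside.
- long_cartridge: Another cartridge of the same kind, 86 mm long (foot 86 x 36 mm, 28 mm high); loose, to be left alone. Origin: centre of its underside; x along its length.
- clamp_lever (a joint): Angle of the clamp lever about the vertical pivot at the pocket's far end: 0 = shut, against its stop, with the arm lying over the cartridge and pointing along the station's -x; grows to 1.75 rad as it swings open to the station's right (-y; anticlockwise from above). It starts open and stays where it is left; moving it takes about 1 to 2 N at the knob. The arm is a steel bar 14 mm wide whose underside passes 2.5 mm above a cartridge that is fully home.
- clamp_pivot (a point): On the pivot axis of the clamp lever, 41.5 mm above the bench, 50 mm from the pocket's centre along the station's +x. Axes as the station's.
- clamp_knob (a point): Middle of the upright round black knob at the end of the lever, 96 mm from the pivot axis: 15 mm diameter, 28 mm tall (from 49.5 to 77.5 mm above the bench); this point is 63.5 mm above the bench. Grip or push it from above.
- barrel_rim (a point): Centre of the mouth of the syringe barrel, 116 mm above the bench, axes as the station's. Upright bore 24 mm in diameter and 80 mm deep; the glass flange round the mouth has 42 mm diameter.
- plunger: Syringe plunger, loose in the bore and sliding freely by its own weight (about 150 g): steel shaft 22.5 mm in diameter, 90 mm long, with a round black head 30 mm in diameter and 20 mm tall on top. Origin: centre of its foot; z along the shaft, up. Home, the foot rests on the bore's floor 80 mm below the rim, and the head's underside is 10 mm above the rim. A ring line round the shaft comes level with the rim when the plunger is 40 mm out (foot 40 mm below the rim).
- plunger_head (a point): Centre of the plunger's head, on its axis, 100 mm above its foot: 136 mm above the bench when home. Grip the head here from above; its top is 10 mm higher, its underside 10 mm lower.
- beaker: Small empty glass beaker, 42 mm diameter, 58 mm tall; leave alone. Origin: centre of its underside.
- petri_dish: Closed clear petri dish, 60 mm diameter, 18 mm tall; leave alone. Origin: centre of its underside.
- sample_jar: Closed amber jar, 52 mm diameter, 62 mm tall; leave alone. Origin: centre of its underside.

How it is judged:
On the way, in this order (a step that is already met when the one before it is completed fails the run):
1. the middle-sized cartridge lies fully home in the pocket and is let go (x of cartridge in the frame of pocket between -0.004 and 0.004 m and y of cartridge in the frame of pocket between -0.004 and 0.004 m and z of cartridge in the frame of pocket between -0.003 and 0.003 m and angle between the x axis of cartridge and the x axis of station, either way round below 0.1 rad and angle between cartridge's own z axis and vertical below 0.06 rad and contact force between the fingers and cartridge below 0.1 N), for 0.2 s.
2. the clamp lever is shut over the seated cartridge (value of joint clamp_lever below 0.08 rad and x of cartridge in the frame of pocket between -0.004 and 0.004 m and y of cartridge in the frame of pocket between -0.004 and 0.004 m and z of cartridge in the frame of pocket between -0.003 and 0.003 m and angle between the x axis of cartridge and the x axis of station, either way round below 0.1 rad and angle between cartridge's own z axis and vertical below 0.06 rad), for 0.2 s.
3. the fingers have drawn the plunger 40 mm out, with the cartridge still clamped (all of step 2 and z of plunger in the frame of barrel_rim between -0.046 and -0.034 m and angle between the z axis of plunger and the z axis of station, either way round below 0.08 rad and x of plunger in the frame of barrel_rim between -0.003 and 0.003 m and y of plunger in the frame of barrel_rim between -0.003 and 0.003 m and contact force between the fingers and plunger above 2 N), for 0.3 s.
At the end, for the whole second after the job is handed in: Cartridge home in the pocket (4 mm sideways, 3 mm in height, 0.1 rad); lever within 0.08 rad of its stop; the fingers hold the plunger still, 40 mm (within 6 mm) above its home position, upright in its bore (0.08 rad), pressing on the barrel with less than 12 N (all of step 3 and contact force between plunger and station below 12 N and linear speed of plunger below 0.01 m/s); the arm keeps its last pose, push and grip.
It fails at once if the plunger, once lifted over 3 mm, is levered hard against its barrel (over 25 N) (z of plunger in the frame of barrel_rim above -0.077 m and contact force between plunger and station above 25 N).
It fails at once if the plunger is pulled right out of the barrel (z of plunger in the frame of barrel_rim above -0.005 m).
It fails at once if another cartridge, the beaker, the dish or the jar is moved more than 30 mm (distance of any of short_cartridge, long_cartridge, beaker, petri_dish, sample_jar from where it was at the start of the episode above 0.03 m).
It fails at once if the beaker or the jar is tipped over (angle between any of beaker, sample_jar's own z axis and vertical above 0.5 rad).
It also fails if it takes over 72 s, if anything falls off the work surface, if the arm or the gripper's body presses on something with over 40 N, if the wrist force passes 120 N, or if a joint passes its speed limit or range.

## Robot

A 6-joint arm with a two-finger parallel gripper is mounted at the origin on the work surface. World frame = base frame: x ahead of the robot, y to its left, z up, the work surface at z = 0. Lengths are in m, angles in rad, forces in N, time in s.
With the tool pointing down it reaches from about 0.35 to 0.85 m from the base axis. Payload 8.1 kg.
Tool frame: the origin (TCP) lies on the centre line of the jaws, within the pads' length; the fingertips stand robot.tip_extent ahead of it and the grasp point (between the pads) lies 11 mm behind it (robot.tip_extent is the distance from the TCP to the fingertips, in m); y points along the fingers, z is the direction in which the jaws open and shut, and the axes are right-handed (so a half turn about y gives the same grasp; the last joint's range is limited). The gripper opens to 93 mm and grips with 3 to 60 N. Pads are 15 mm wide; open, the fingers measure 128 mm over their backs; the gripper's body (75 mm by 188 mm) begins 65 mm behind the grasp point.
Start: joints at [1.061, 0.13, 1.488, -0, 1.523, -0.085], TCP at [0.247, 0.547, 0.227] pointing down, gripper open.
Joint ranges: [-2.96, 2.96], [-0.89, 2.26], [0.02, 2.5], [-1.34, 4.48], [0, 2.73], [-2.66, 2.66]. Speed limits (rad/s): [2.39, 2.39, 2.79, 3.14, 3.14, 3.14].

## Interface

Orientations are given as a rotation vector (axis times angle).
In Python, from plant import monitor, optics, robot gives the robot as it stands.
- The arm moves only by the shell command python3 -m inch 'ROWS' [OPENING] [FORCE]. ROWS is JSON, a list that holds one entry, the list of rows, each a list of 6 numbers: the shift along the tool's x, y, z in mm, then the turn, a rotation vector about the tool's x, y, z in rad. A call has 1 to 8 rows; each row shifts and turns the commanded pose from where the row before left it, along the tool's axes as they then stand; what a row does not reach is not made up. A row lasts 1/8 s, in which the tool goes at most 62.5 mm and 10.7 degrees, less where a joint would pass 70% of its speed; a pose out of reach is approached as far as the arm can. A call is refused whole if a number of a shift passes 62.5 or a number of a turn 0.188, either way. A call with a gripper value outside its range is refused whole. OPENING is the finger opening in mm, from 0 to 93, set as the call begins (- or left out, the last holds). The fingers move at their own pace and stop on an object; FORCE is the grip in N (left out, the last holds). Time passes only in rows, so rows that do not move let the fingers close. It gives the time, the measured TCP pose, the force and the opening at its end, in the units of the state.
- monitor.read_state(): the state, without advancing time (a new reading comes with each control period).
- optics.read_camera(name): name is "scene" or "top" or "wrist"; returns a dict with "image" (400x640x3 uint8, blue, green, red), "fx", "fy", "cx", "cy" (pixels), "rvec" (rotation vector, rad) and "tvec" (3), from world to camera coordinates, as OpenCV has them. Camera axes: x right, y down, z forward; pixel columns grow to the right and rows downward; lengths in m; the calibration is good to about 2 mm. A picture is of the moment at which its call begins. There is no depth.
- robot.close_job(): hands the job in, once; it reports no verdict.
The state is a dict: "t": time; "q": joint angles; "dq": joint speeds; "joint_torque": joint torques, N m; "tool_pos": TCP position; "orientation": TCP orientation; "force": force on the tool from outside, world axes, zero at the start; "wrist_torque": the same for the moment, N m; "opening": finger opening in m.
Only numpy, scipy, OpenCV 4.12 (cv2) and the standard library are available. Lean on these libraries where they do the work, as an engineer would, in place of code of your own. Each camera call takes 0.05 s, during which the arm holds its last target.

## Working session

There is one attempt and no reset: what is moved stays moved. The work goes in short steps, Python scripts to look and compute and a shell command to move; the robot and the scene stay as the last step left them, time stands still between calls to the robot, and variables do not carry over. Pictures are saved under pics/ and viewed, and the job is handed in when it is done.

```bash
ls; mkdir -p pics
python3 - <<'E'
from plant import monitor, optics, robot
import cv2
s=monitor.read_state()
for k,v in s.items(): print(k,v)
print(robot.tip_extent)
for n in ("scene","top","wrist"):
    c=optics.read_camera(n); cv2.imwrite(f"pics/{n}0.png",c["image"]); print(n,c["fx"],c["fy"],c["cx"],c["cy"],c["rvec"],c["tvec"])
E
```

```text
pics
t 0.0
q [ 1.06058183e+00  1.31166455e-01  1.48927976e+00 -8.17504344e-07
  1.52295114e+00 -8.54071199e-02]
dq [ 1.19854705e-03 -1.43002629e-04  4.00823647e-04 -8.10276738e-04
 -5.47759994e-05 -9.73554058e-04]
joint_torque [-1.83708202e-03 -5.59809959e+01 -4.91773939e+01  7.66518968e-02
  3.49055976e-02 -1.60536720e-04]
tool_pos [0.24700602 0.54620475 0.22558398]
orientation [-1.546726    0.33368551 -0.33284958]
force [-0.14449218 -1.10468336  0.64888454]
wrist_torque [-0.01049495  0.04385408 -0.00546744]
opening 0.09280293642628841
0.008
scene 387.3103473892903 387.3103473892903 315.23244747087546 195.00805947060428 [ 2.29663985  1.30629347 -0.36954032] [-0.26308008 -0.36915833  1.25536348]
top 474.5568599446141 474.5568599446141 315.910256288842 200.72964820643907 [ 2.12933082 -2.16382214  0.1120145 ] [-2.34040033e-04  5.68164152e-01  1.18480510e+00]
wrist 280.08223673382093 280.08223673382093 315.93319641297995 201.32099969950187 [-2.45431874 -1.58265228 -0.20165311] [-0.59881755 -0.02922746  0.38991579]
```

View pics/top0.png

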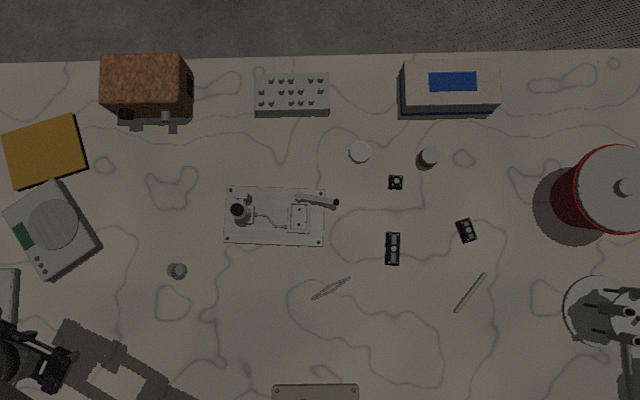

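View pics/scene0.png

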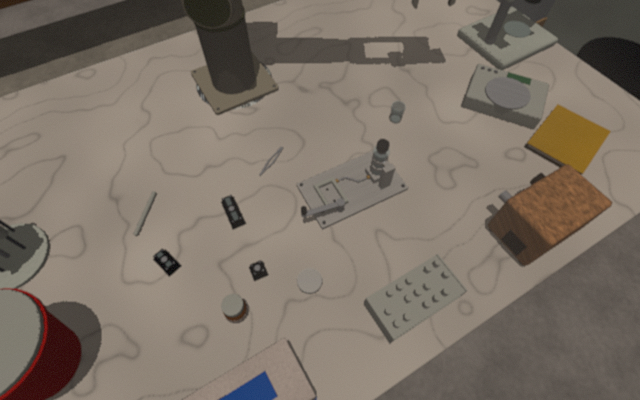

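View pics/wrist0.png

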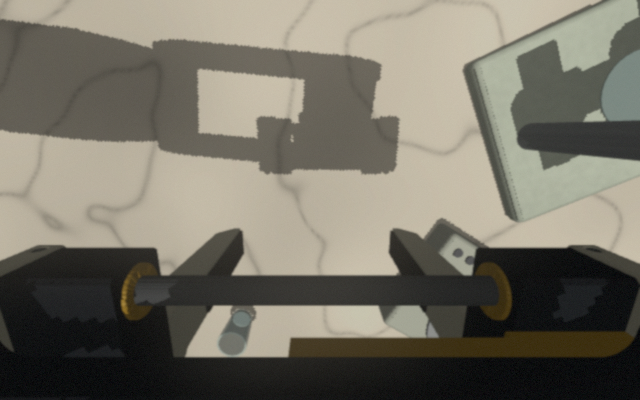

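```bash
cat > h.py <<'E'
import numpy as np, cv2
from scipy.spatial.transform import Rotation as R
from plant import monitor, optics, robot
def ray(c,u,v):
    Rm=cv2.Rodrigues(np.array(c["rvec"],float))[0]; t=np.array(c["tvec"],float)
    o=-Rm.T@t; d=Rm.T@np.array([(u-c["cx"])/c["fx"],(v-c["cy"])/c["fy"],1.])
    return o,d
def pt(c,u,v,z):
    o,d=ray(c,u,v); return o+d*(z-o[2])/d[2]
def proj(c,P):
    K=np.array([[c["fx"],0,c["cx"]],[0,c["fy"],c["cy"]],[0,0,1]])
    return cv2.projectPoints(np.array(P,float).reshape(-1,3),np.array(c["rvec"],float),np.array(c["tvec"],float),K,None)[0].reshape(-1,2)
def pose():
    s=monitor.read_state(); return np.array(s["tool_pos"]),R.from_rotvec(s["orientation"]),s
def crop(img,u0,v0,w,h,k,name):
    cv2.imwrite(name,cv2.resize(img[v0:v0+h,u0:u0+w],None,fx=k,fy=k,interpolation=cv2.INTER_CUBIC))
E
python3 - <<'E'
from h import *
c=optics.read_camera("top")
crop(c["image"],215,175,130,80,6,"pics/ta.png")
crop(c["image"],375,165,110,110,5,"pics/tb.png")
c=optics.read_camera("scene")
crop(c["image"],285,125,130,110,5,"pics/sa.png")
p,r,s=pose(); print(p,r.as_matrix().round(3))
E
```

```text
[0.24713193 0.54646795 0.22615171] [[ 0.911 -0.     0.412]
 [-0.412 -0.001  0.911]
 [-0.    -1.    -0.001]]
```

View pics/ta.png

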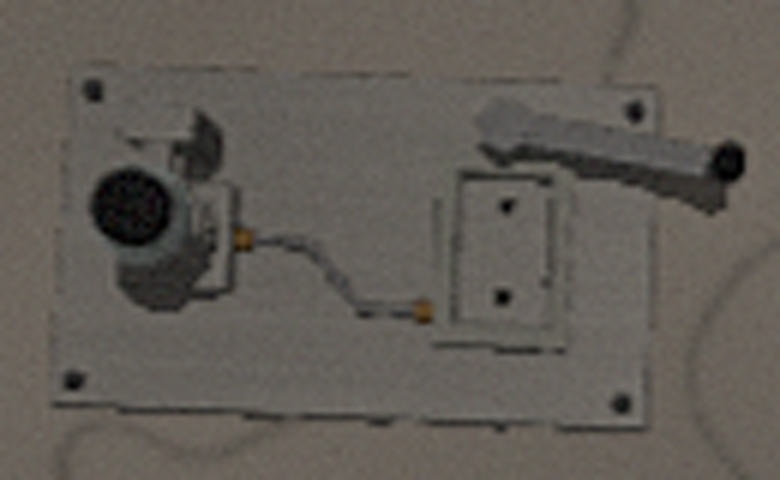

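View pics/tb.png

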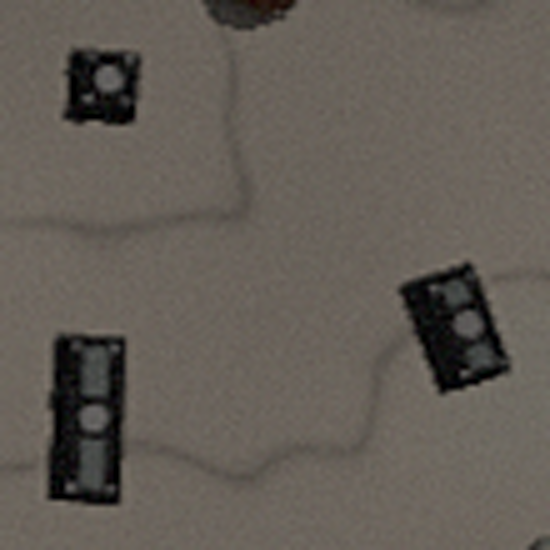

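View pics/sa.png

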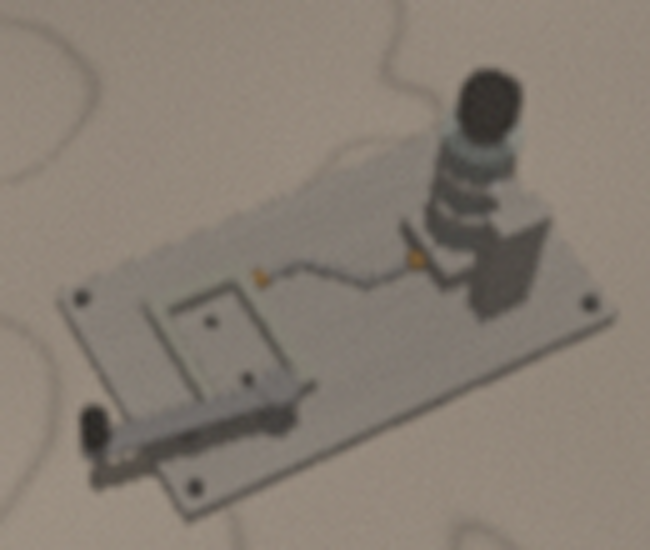

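Run:
```python
from h import *
c=optics.read_camera("top")
P=[pt(c,215+u/6,175+v/6,.012) for u,v in [(72,66),(658,86),(647,428),(52,405)]]
print("plate",np.round(P,4), np.mean(P,0))
for i in range(4): d=P[(i+1)%4]-P[i]; print(np.linalg.norm(d),np.arctan2(d[1],d[0]))
P=np.array(P)
src=np.array([[.075,.13],[.075,-.13],[-.075,-.13],[-.075,.13]])
# rigid fit
def fit(src,dst):
    a=src-src.mean(0); b=dst-dst.mean(0); U,S,V=np.linalg.svd(a.T@b); r=V.T@U.T
    yaw=np.arctan2(r[1,0],r[0,0]); return yaw,dst.mean(0)-r@src.mean(0),r
yaw,t,r=fit(src,P[:,:2]); print("station",t,yaw)
for n,l in dict(pocket=(0,-.065),pivot=(.05,-.065),barrel=(0,.075)).items(): print(n,t+r@np.array(l))
pk=[pt(c,215+u/6,175+v/6,.024) for u,v in [(460,178),(556,181),(546,330),(450,322)]]
print("pocket corners",np.round(pk,4),np.mean(pk,0))
for n,(u,v) in dict(short=(103,87),long=(88,420),mid=(455,327)).items(): print(n,pt(c,375+u/5,165+v/5,.012))
Q=[pt(c,375+u/5,165+v/5,.012) for u,v in [(400,288),(470,264),(510,370),(440,393)]]
for i in range(4): d=Q[(i+1)%4]-Q[i]; print(np.linalg.norm(d),np.arctan2(d[1],d[0]))
print(np.round(Q,4),np.mean(Q,0))
print("knob",pt(c,215+730/6,175+162/6,.0775)," head",pt(c,215+131/6,175+208/6,.146))
```

```text
plate [[ 0.6144  0.2256  0.012 ]
 [ 0.6009 -0.0323  0.012 ]
 [ 0.4517 -0.0251  0.012 ]
 [ 0.4656  0.233   0.012 ]] [0.53316333 0.10029191 0.012     ]
0.2582912112019739 -1.6233040658055686
0.1493049096727948 3.0928110428424014
0.25843121090005866 1.5169853298937626
0.14896765316016647 -0.04971150598577421
station [0.53316333 0.10029191] -0.05218185125363914
pocket [0.52977305 0.03538038]
pivot [0.57970499 0.03277248]
barrel [0.53707519 0.17518982]
pocket corners [[0.5604 0.054  0.024 ]
 [0.5583 0.0124 0.024 ]
 [0.494  0.0175 0.024 ]
 [0.4981 0.0588 0.024 ]] [0.52768056 0.0356912  0.024     ]
short [ 0.6159057  -0.21878986  0.012     ]
long [ 0.44212763 -0.20488754  0.012     ]
mid [ 0.48705129 -0.3955196   0.012     ]
0.038557636698725535 -1.258031655257928
0.05780047800643356 -2.8345977083596297
0.03814982076035092 1.8700770135712474
0.05728517273515217 0.31412266658063254
[[ 0.5077 -0.3683  0.012 ]
 [ 0.5196 -0.405   0.012 ]
 [ 0.4645 -0.4225  0.012 ]
 [ 0.4532 -0.386   0.012 ]] [ 0.48623019 -0.39545024  0.012     ]
knob [ 0.55872555 -0.06163942  0.0775    ]  head [0.5363012  0.17379679 0.146     ]
```

```bash
cat >> h.py <<'E'
DOWN=np.array([0,0,-1.])
def Rt(yaw): # tool z yaw, tool y down
    z=np.array([np.cos(yaw),np.sin(yaw),0]); return R.from_matrix(np.stack([np.cross(DOWN,z),DOWN,z],1))
def sim(rows,p=None,r=None):
    if p is None: p,r,_=pose()
    for w in rows:
        p=p+r.apply(np.array(w[:3])/1e3); r=r*R.from_rotvec(w[3:])
    return p,r
def info(p,r):
    z=r.as_matrix()[:,2]; y=r.as_matrix()[:,1]; return np.round(p*1e3,1),"yaw",round(float(np.arctan2(z[1],z[0])),4),"ydir",np.round(y,4)
def togo(P,yaw):
    p,r,s=pose(); T=Rt(yaw)
    return "shift mm(tool now)",np.round(r.inv().apply(np.array(P)-p)*1e3,1),"turn",np.round((r.inv()*T).as_rotvec(),4)
E
python3 - <<'E'
from h import *
c=optics.read_camera("wrist"); p,r,s=pose()
Rm=cv2.Rodrigues(np.array(c["rvec"]))[0]; o=-Rm.T@np.array(c["tvec"])
print("cam in tool mm",r.inv().apply(o-p)*1e3, "fwd",r.inv().apply(Rm[2]), "right",r.inv().apply(Rm[0]))
for a in (50,51,52):
  rows=[[a,0,1.1,0,.083,0]]*22
  print(a,info(*sim(rows)))
  P,r0=p,r
print(togo([.487,-.3955,.2],-1.26))
E
```

```text
cam in tool mm [ -69.52295323 -158.4272781    -0.6256198 ] fwd [2.52018481e-01 9.67722273e-01 5.35710378e-04] right [ 5.84596055e-04 -7.05821475e-04  9.99999580e-01]
50 (array([ 525.9, -365.7,  226.7]), 'yaw', -0.68, 'ydir', array([-2.e-04, -4.e-04, -1.e+00]))
51 (array([ 531. , -384.1,  226.7]), 'yaw', -0.68, 'ydir', array([-2.e-04, -4.e-04, -1.e+00]))
52 (array([ 536.2, -402.5,  226.7]), 'yaw', -0.68, 'ydir', array([-2.e-04, -4.e-04, -1.e+00]))
('shift mm(tool now)', array([ 606.8,   26.7, -759.5]), 'turn', array([2.000e-04, 2.406e+00, 6.000e-04]))
```

```bash
python3 -m inch '[[[51,0,0,0,0.083,0],[51,0,0,0,0.083,0],[51,0,0,0,0.083,0],[51,0,0,0,0.083,0],[51,0,0,0,0.083,0],[51,0,0,0,0.083,0],[51,0,0,0,0.083,0],[51,0,0,0,0.083,0]]]' 60 && python3 -m inch '[[[51,0,0,0,0.083,0],[51,0,0,0,0.083,0],[51,0,0,0,0.083,0],[51,0,0,0,0.083,0],[51,0,0,0,0.083,0],[51,0,0,0,0.083,0],[51,0,0,0,0.083,0],[51,0,0,0,0.083,0]]]' && python3 -m inch '[[[51,0,0,0,0.083,0],[51,0,0,0,0.083,0],[51,0,0,0,0.083,0],[51,0,0,0,0.083,0],[51,0,0,0,0.083,0],[30,0,0,0,0.18,0],[0,0,0,0,0.18,0],[0,0,0,0,0.18,0]]]'
python3 - <<'E'
from h import *
p,r,s=pose();print(info(p,r),togo([.487,-.3955,.2],-1.26))
c=optics.read_camera("wrist");cv2.imwrite("pics/w1.png",c["image"])
E
```

```text
t: 1.35
tool_pos: [0.5507, 0.2825, 0.2266]
orientation: [-1.399, 0.849, -0.849]
force: [0.6, 0.1, 0.5]
opening: 0.0599
t: 2.35
tool_pos: [0.6259, -0.1111, 0.2266]
orientation: [-1.116, 1.344, -1.344]
force: [0.5, -0.2, -0.2]
opening: 0.0599
t: 3.35
tool_pos: [0.5223, -0.3729, 0.2265]
orientation: [-0.43, 1.986, -1.986]
force: [0.2, 0.1, 0.2]
opening: 0.0599
(array([ 522.3, -372.9,  226.5]), 'yaw', -1.1442, 'ydir', array([-1.e-04,  2.e-04, -1.e+00])) ('shift mm(tool now)', array([41.4, 26.5,  6. ]), 'turn', array([0.0002, 0.1158, 0.    ]))
```

View pics/w1.png

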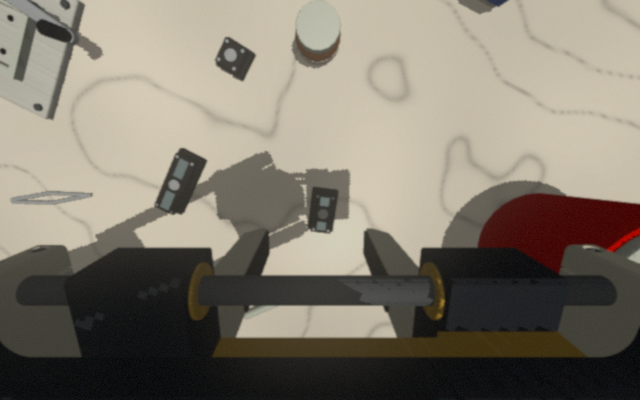

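Run:
```python
from h import *
c=optics.read_camera("wrist")
crop(c["image"],290,170,70,80,8,"pics/w1c.png")
```

```text
(no output)
```

View pics/w1c.png

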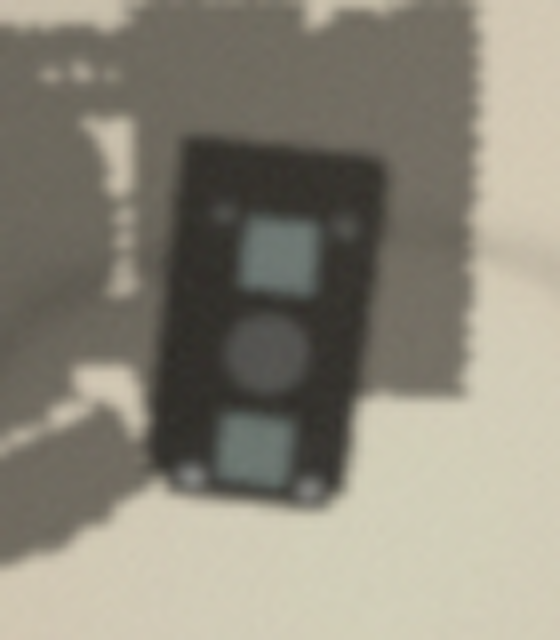

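Run:
```python
from h import *
c=optics.read_camera("wrist")
f=lambda u,v,z=.028: pt(c,290+u/8,170+v/8,z)
C=np.mean([f(u,v) for u,v in [(266,353),(279,256),(255,449),(223,212),(346,227),(190,475),(311,488)]],0)
d=f(279,256)-f(255,449); d2=(f(223,212)+f(346,227)-f(190,475)-f(311,488))/2; d3=f(346,227)-f(223,212)
print(C,np.linalg.norm(d),[np.arctan2(x[1],x[0]) for x in (d,d2,d3)])
yaw=np.arctan2(d2[1],d2[0])
print(togo([C[0],C[1],.023],yaw-np.pi/2))
```

```text
[ 0.48926552 -0.39887786  0.028     ] 0.03386096715576218 [np.float64(0.31862684101223004), np.float64(0.3135221307310153), np.float64(-1.264972461582311)]
('shift mm(tool now)', array([ 41.5, 203.6,   9.9]), 'turn', array([1.000e-04, 1.233e-01, 1.000e-04]))
```

```bash
python3 -m inch '[[[20,55,5,0,0.062,0],[21.5,55,5,0,0.061,0],[0,30,0,0,0,0],[0,0,0,0,0,0]]]'
python3 - <<'E'
from h import *
p,r,s=pose();print(info(p,r))
c=optics.read_camera("wrist");cv2.imwrite("pics/w2.png",c["image"])
crop(c["image"],260,170,120,110,6,"pics/w2c.png")
E
```

```text
t: 4.0
tool_pos: [0.4865, -0.3959, 0.0833]
orientation: [-0.329, 2.059, -2.048]
force: [-0.4, 0.1, 0.0]
opening: 0.06
(array([ 486.5, -395.9,   83.3]), 'yaw', -1.2564, 'ydir', array([-0.0046,  0.0044, -1.    ]))
```

View pics/w2c.png

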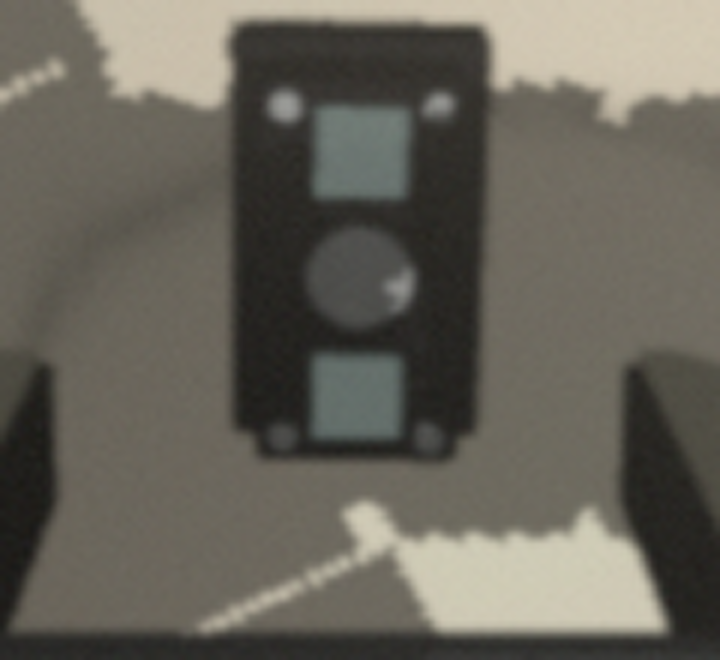

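Run:
```python
from h import *
c=optics.read_camera("wrist")
f=lambda u,v,z=.028: pt(c,260+u/6,170+v/6,z)
L=[(360,278),(361,151),(357,396)]
S=[(285,106),(440,106),(283,437),(428,438)]
C1=np.array([f(*x) for x in L]);C2=np.mean([f(*x) for x in S],0)
print(C1.round(4),C2.round(4)); d=(f(*S[0])+f(*S[1])-f(*S[2])-f(*S[3]))/2;d1=C1[1]-C1[2]
print(np.arctan2(d[1],d[0]),np.arctan2(d1[1],d1[0]))
C=(C1[0]+C2)/2; print(C)
p,r,s=pose();print(info(p,r));print(togo([C[0],C[1],.023],.313-np.pi/2))
```

```text
[[ 0.4896 -0.4003  0.028 ]
 [ 0.5064 -0.3949  0.028 ]
 [ 0.4733 -0.4052  0.028 ]] [ 0.4898 -0.4001  0.028 ]
0.29668356268173596 0.3012410340411111
[ 0.48967084 -0.40016693  0.028     ]
(array([ 489.2, -397.9,   87.9]), 'yaw', -1.2574, 'ydir', array([ 8.e-04, -7.e-04, -1.e+00]))
('shift mm(tool now)', array([ 0.3, 64.9,  2.2]), 'turn', array([-0.001 ,  0.0004, -0.0006]))
```

```bash
python3 -m inch '[[[0.3,35,2.2,0,0.01,0],[0,25,0,0,0,0],[0,5,0,0,0,0],[0,0,0,0,0,0]]]'
python3 - <<'E'
from h import *
p,r,s=pose();print(info(p,r),s["force"])
E
python3 -m inch '[[[0,0,0,0,0,0],[0,0,0,0,0,0],[0,0,0,0,0,0],[0,0,0,0,0,0],[0,0,0,0,0,0]]]' 0 20;python3 - <<'E'
from h import *
p,r,s=pose();print(info(p,r),s["force"])
c=optics.read_camera("wrist")
crop(c["image"],260,170,120,110,6,"pics/w3c.png")
E
```

```text
t: 4.6
tool_pos: [0.49, -0.4006, 0.0236]
orientation: [-0.311, 2.056, -2.06]
force: [-0.3, -0.4, 0.7]
opening: 0.0602
(array([ 490. , -400.6,   23.6]), 'yaw', -1.269, 'ydir', array([ 0.0018, -0.0017, -1.    ])) [-0.29358289 -0.38885095  0.69509068]
t: 5.22
tool_pos: [0.489, -0.4, 0.022]
orientation: [-0.312, 2.059, -2.06]
force: [0.4, 1.1, 2.9]
opening: 0.0279
(array([ 489., -400.,   22.]), 'yaw', -1.27, 'ydir', array([ 2.e-04, -1.e-04, -1.e+00])) [0.38103419 1.13551356 2.91527824]
```

View pics/w3c.png

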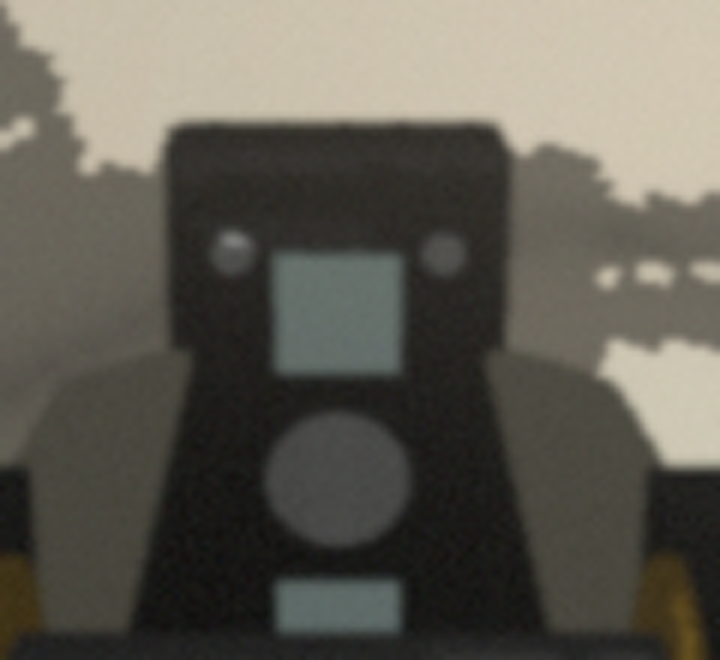

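```bash
python3 - <<'E'
from h import *
c=optics.read_camera("wrist")
p,r,s=pose()
for u,v in [(338,479),(233,252),(443,254)]:
  P=pt(c,260+u/6,170+v/6,.028); print(P,"tool",r.inv().apply(P-p)*1e3)
E
python3 -m inch '[[[0,-30,0,0,0,0],[0,-60,0,0,0,0],[0,-40,0,0,0,0],[0,0,0,0,0,0]]]'
python3 - <<'E'
from h import *
p,r,s=pose();print(info(p,r),s["force"],s["opening"])
print(togo([.53,.035,.155],-.052-np.pi/2))
c=optics.read_camera("wrist")
crop(c["image"],260,170,120,110,6,"pics/w4c.png")
E
```

```text
[ 0.48939574 -0.40052197  0.028     ] tool [-0.21936414 -6.04899441  0.66781483]
[ 0.50868033 -0.38413253  0.028     ] tool [-23.49425217  -6.04785042  -9.27143316]
[ 0.51437891 -0.40319313  0.028     ] tool [-23.28911303  -6.04448502  10.62173469]
t: 5.82
tool_pos: [0.491, -0.4019, 0.1566]
orientation: [-0.307, 2.051, -2.064]
force: [0.4, 0.2, 0.3]
opening: 0.0282
(array([ 491. , -401.9,  156.6]), 'yaw', -1.27, 'ydir', array([ 0.0059, -0.0057, -1.    ])) [0.41649616 0.20567114 0.28204129] 0.028220431895795053
('shift mm(tool now)', array([-166.7,   -0.6, -405.8]), 'turn', array([-0.0064,  0.3528, -0.0052]))
```

View pics/w4c.png

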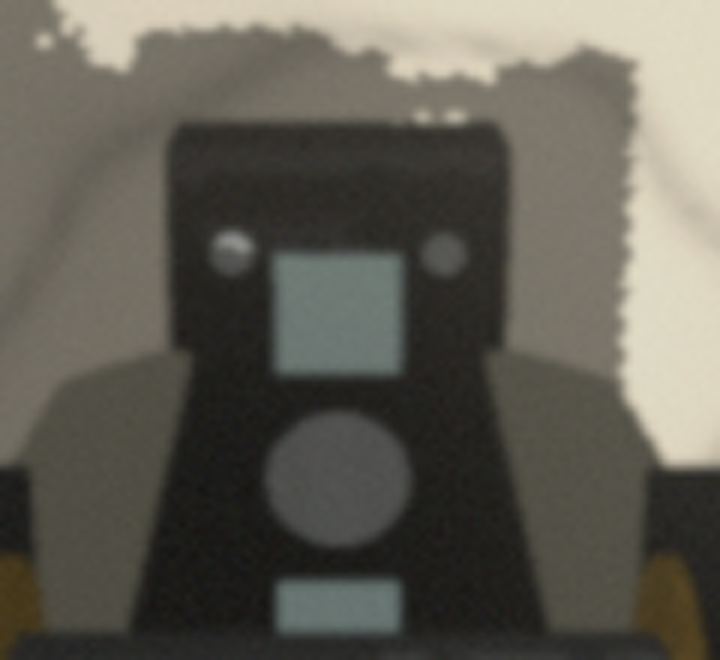

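Run:
```python
from h import *
print(togo([.47,.038,.155],-.052-np.pi/2))
```

```text
('shift mm(tool now)', array([-111.1,   -2.7, -425. ]), 'turn', array([-0.003 ,  0.3527, -0.0024]))
```

```bash
python3 -m inch '[[[-14,0,-53,0,0,0],[-14,0,-53,0,0,0],[-14,0,-53,0,0,0],[-14,0,-53,0,0,0],[-14,0,-53,0,0,0],[-14,0,-53,0,0,0],[-14,0,-53,0,0,0],[-13,0,-54,0,0,0]]]' && python3 -m inch '[[[0,0,0,0,0.176,0],[0,0,0,0,0.176,0],[0,0,0,0,0,0]]]'
python3 - <<'E'
from h import *
p,r,s=pose();print(info(p,r),s["opening"])
c=optics.read_camera("wrist");cv2.imwrite("pics/w5.png",c["image"])
crop(c["image"],220,40,200,150,4,"pics/w5c.png")
E
```

```text
t: 6.88
tool_pos: [0.4674, 0.0406, 0.1495]
orientation: [-0.315, 2.061, -2.06]
force: [1.2, -0.8, 0.2]
opening: 0.028
t: 7.25
tool_pos: [0.4677, 0.0391, 0.1497]
orientation: [-0.051, -2.195, 2.195]
force: [-0.0, -1.5, 0.1]
opening: 0.0278
(array([467.7,  39.1, 149.7]), 'yaw', -1.6205, 'ydir', array([-0.0033,  0.    , -1.    ])) 0.02779110725283085
```

View pics/w5.png

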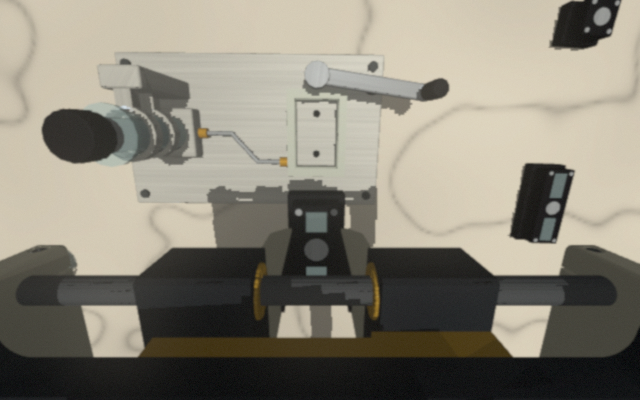

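View pics/w5c.png

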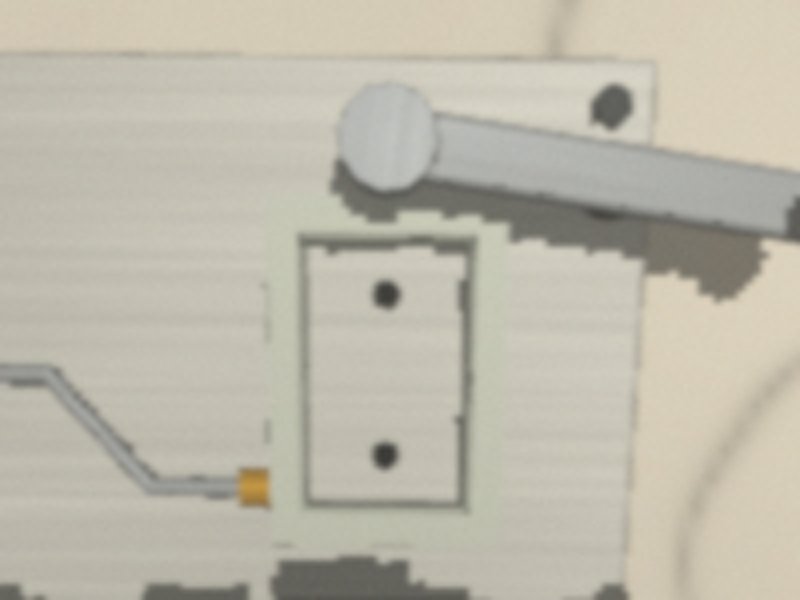

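Run:
```python
from h import *
c=optics.read_camera("wrist")
f=lambda u,v,z: pt(c,220+u/4,40+v/4,z)
h=[f(387,294,.012),f(385,455,.012)]; print(np.round(h,4),np.mean(h,0))
k=np.array([f(*x,.024) for x in [(300,235),(477,236),(466,509),(304,507)]]); print(k.round(4),k.mean(0))
print("dims",[round(float(np.linalg.norm(k[i]-k[(i+1)%4])),4) for i in range(4)])
d=h[0]-h[1]; e=(k[0]+k[1]-k[2]-k[3]); g=(k[0]+k[3]-k[1]-k[2])
print([np.arctan2(x[1],x[0]) for x in (d,e)],np.arctan2(g[1],g[0])-np.pi/2)
pl=np.array([pt(c,*x,.012) for x in [(116,53),(383,54.5),(138,203)]]); print(pl.round(4)); print(np.arctan2(*(pl[0]-pl[1])[[1,0]])-np.pi/2, np.linalg.norm(pl[0]-pl[1]),(pl[1]+pl[2])/2)
print("pivot",f(387,137,.05))
p,r,s=pose();print(info(p,r))
```

```text
[[0.5515 0.0338 0.012 ]
 [0.5113 0.0362 0.012 ]] [0.53139318 0.035017   0.012     ]
[[0.5654 0.054  0.024 ]
 [0.5632 0.0117 0.024 ]
 [0.4978 0.0162 0.024 ]
 [0.5003 0.0574 0.024 ]] [0.53167233 0.03483688 0.024     ]
dims [0.0424, 0.0655, 0.0412, 0.0652]
[np.float64(-0.06009679487394835), np.float64(-0.06032899911368286)] -0.05661657250061558
[[ 0.6162  0.2238  0.012 ]
 [ 0.6025 -0.0323  0.012 ]
 [ 0.4672  0.234   0.012 ]]
-0.05315941173698224 0.2565025436264459 [0.53487775 0.10085777 0.012     ]
pivot [0.58167146 0.0324562  0.05      ]
(array([468.2,  38.8, 150.3]), 'yaw', -1.6181, 'ydir', array([-2.2e-03,  1.0e-04, -1.0e+00]))
```

Run:
```python
from h import *
print(togo([.5313,.0355,.065],-1.627))
```

```text
('shift mm(tool now)', array([-63.4,  85.2,   0.3]), 'turn', array([-0.0001,  0.0089,  0.0022]))
```

```bash
python3 -m inch '[[[-32,10,0,0,0.009,0.002],[-31.4,25,0,0,0,0],[0,30,0,0,0,0],[0,20,0,0,0,0],[0,0,0,0,0,0],[0,0,0,0,0,0]]]'
python3 - <<'E'
from h import *
p,r,s=pose();print(info(p,r),s["opening"])
print(togo([.5313,.0355,.034],-1.627))
c=optics.read_camera("wrist");cv2.imwrite("pics/w6.png",c["image"])
c=optics.read_camera("scene");crop(c["image"],285,125,130,110,5,"pics/s6.png")
E
```

```text
t: 8.1
tool_pos: [0.5328, 0.0352, 0.0674]
orientation: [-0.068, -2.193, 2.193]
force: [0.5, 1.0, -0.4]
opening: 0.0283
(array([532.8,  35.2,  67.4]), 'yaw', -1.63, 'ydir', array([ 2.6e-03, -1.0e-04, -1.0e+00])) 0.02828956614185316
('shift mm(tool now)', array([ 1.6, 33.4, -0.2]), 'turn', array([ 0.    , -0.003 , -0.0026]))
```

View pics/w6.png

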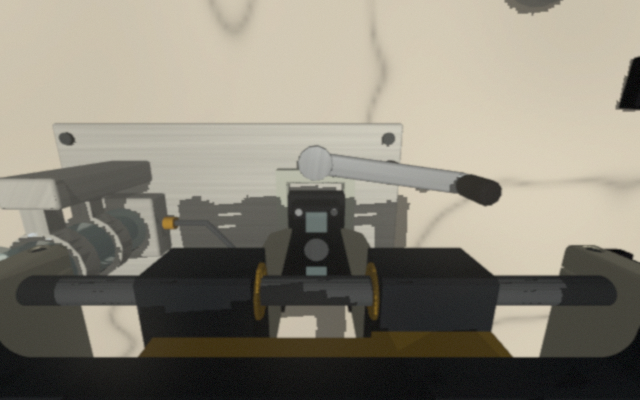

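View pics/s6.png

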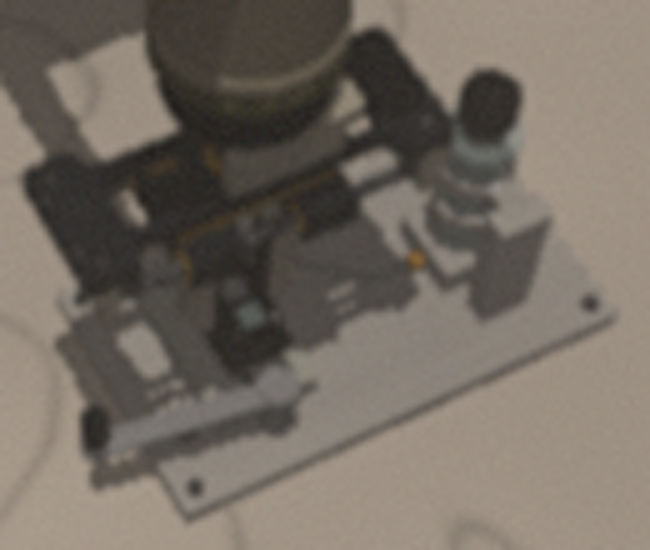

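Run:
```python
from h import *
c=optics.read_camera("wrist")
crop(c["image"],260,150,115,110,7,"pics/w6c.png")
for i in range(4):
  p,r,s=pose();print(info(p,r)); optics.read_camera("top")
```

```text
(array([533.4,  35.3,  68.1]), 'yaw', -1.6305, 'ydir', array([ 4.3e-03, -1.0e-04, -1.0e+00]))
(array([533.3,  35.3,  68. ]), 'yaw', -1.6306, 'ydir', array([ 4.1e-03, -2.0e-04, -1.0e+00]))
(array([533.1,  35.4,  67.7]), 'yaw', -1.6307, 'ydir', array([ 3.7e-03, -2.0e-04, -1.0e+00]))
(array([533. ,  35.4,  67.5]), 'yaw', -1.6307, 'ydir', array([ 3.4e-03, -2.0e-04, -1.0e+00]))
```

View pics/w6c.png

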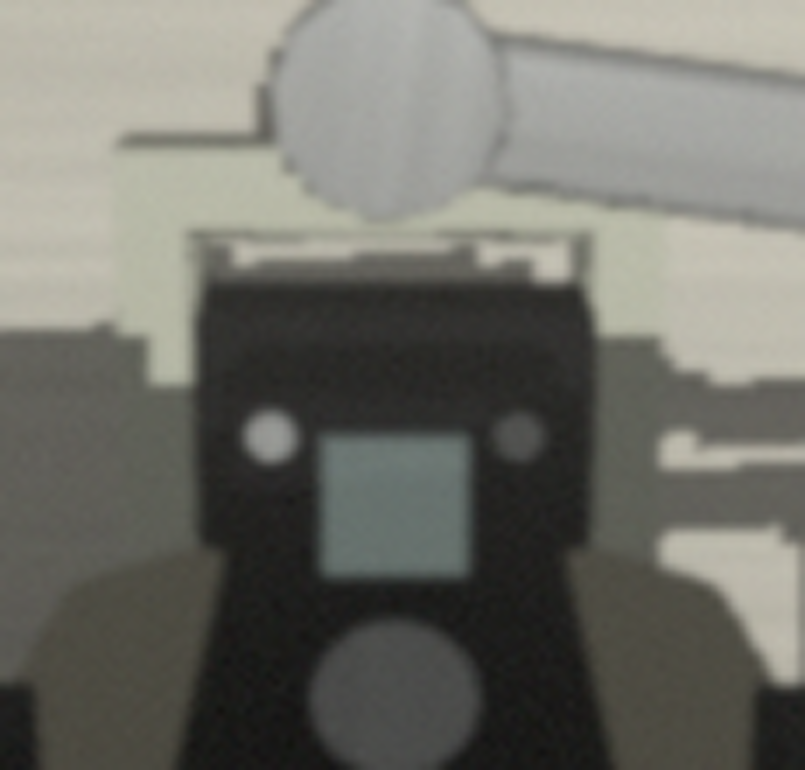

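```bash
python3 -m inch '[[[0,10,0,0,-0.003,0],[0,5,0,0,0,0],[0,0,0,0,0,0],[0,0,0,0,0,0],[0,0,0,0,0,0],[0,0,0,0,0,0]]]'
python3 - <<'E'
from h import *
c=optics.read_camera("wrist")
crop(c["image"],260,150,115,110,7,"pics/w7c.png")
for i in range(3):
  p,r,s=pose();print(info(p,r)); optics.read_camera("top")
E
```

```text
t: 9.2
tool_pos: [0.5327, 0.0353, 0.052]
orientation: [-0.065, -2.194, 2.194]
force: [0.2, -0.1, -0.3]
opening: 0.0274
(array([532.6,  35.4,  51.9]), 'yaw', -1.628, 'ydir', array([ 2.3e-03, -1.0e-04, -1.0e+00]))
(array([532.6,  35.4,  51.9]), 'yaw', -1.628, 'ydir', array([ 2.3e-03, -1.0e-04, -1.0e+00]))
(array([532.5,  35.4,  51.8]), 'yaw', -1.628, 'ydir', array([ 2.2e-03, -1.0e-04, -1.0e+00]))
```

View pics/w7c.png

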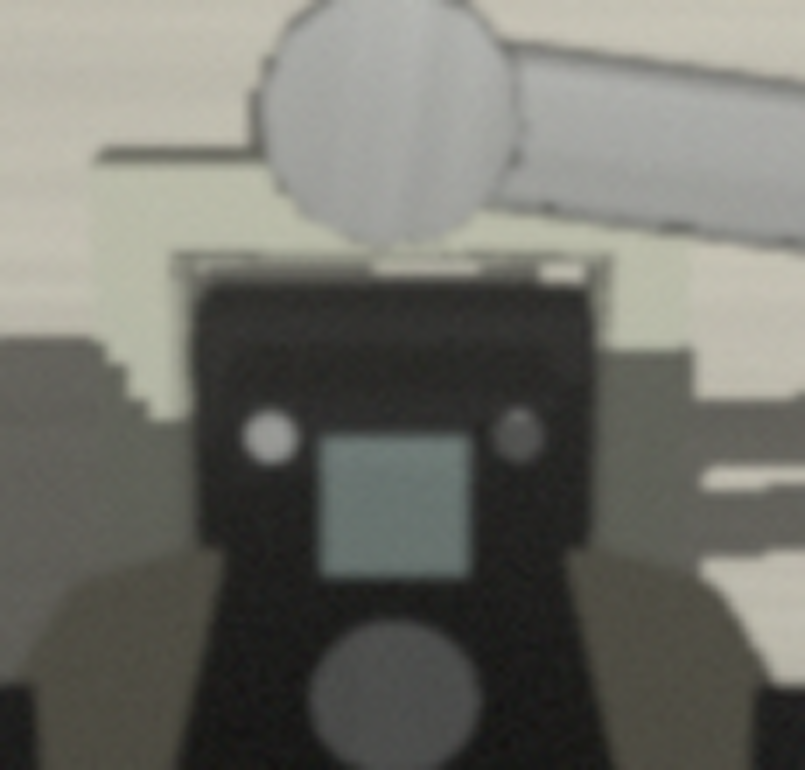

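Run:
```python
from h import *
c=optics.read_camera("wrist")
p,r,s=pose()
for u,v,z in [(172,256,.024),(610,256,.024),(205,287,.0415),(583,287,.0415),(395,694,.0575),(271,437,.0575),(518,437,.0575)]:
  P=pt(c,260+u/7,150+v/7,z); print(z,P.round(4),"tool",(r.inv().apply(P-p)*1e3).round(1))
```

```text
0.024 [0.5652 0.0544 0.024 ] tool [-31.4  27.9 -20.8]
0.024 [0.5627 0.012  0.024 ] tool [-31.4  27.9  21.6]
0.0415 [0.5657 0.0495 0.0415] tool [-32.3  10.4 -16. ]
0.0415 [0.5637 0.0162 0.0415] tool [-32.2  10.4  17.3]
0.0575 [0.5331 0.0346 0.0575] tool [-0.7 -5.7  0.8]
0.0575 [0.5563 0.0434 0.0575] tool [-23.3  -5.7  -9.3]
0.0575 [0.5551 0.0233 0.0575] tool [-23.3  -5.7  10.8]
```

```bash
python3 -m inch '[[[1.7,0,-0.3,0,0,-0.002],[0,4,0,0,0,0],[0,5,0,0,0,0],[0,4,0,0,0,0],[0,2,0,0,0,0],[0,0,0,0,0,0],[0,0,0,0,0,0]]]'
python3 - <<'E'
from h import *
c=optics.read_camera("wrist")
crop(c["image"],260,150,115,110,7,"pics/w8c.png")
p,r,s=pose();print(info(p,r),s["force"])
E
```

```text
t: 10.32
tool_pos: [0.5309, 0.0358, 0.0368]
orientation: [-0.063, -2.192, 2.193]
force: [0.2, -0.1, -0.5]
opening: 0.0277
(array([531. ,  35.8,  36.9]), 'yaw', -1.628, 'ydir', array([ 3.e-04, -0.e+00, -1.e+00])) [ 0.61796226 -1.04331869  0.19076746]
```

View pics/w8c.png

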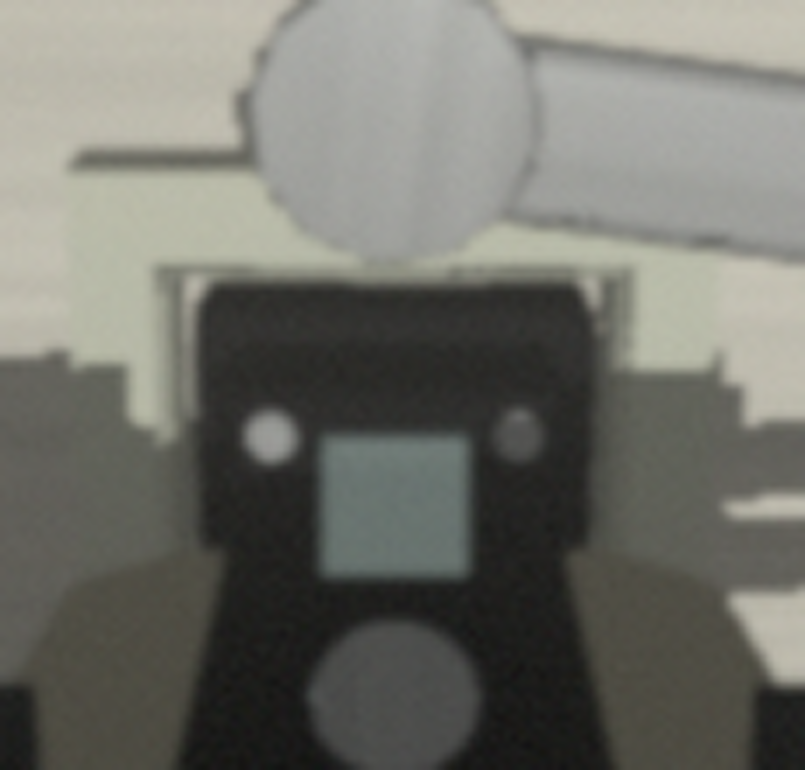

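```bash
python3 -m inch '[[[0,2.5,0,0,0,0],[0,0,0,0,0,0],[0,0,0,0,0,0]]]'; python3 -m inch '[[[0,0,0,0,0,0],[0,0,0,0,0,0],[0,0,0,0,0,0],[0,0,0,0,0,0]]]' 46
python3 - <<'E'
from h import *
c=optics.read_camera("wrist")
crop(c["image"],260,150,115,110,7,"pics/w9c.png")
p,r,s=pose();print(info(p,r),s["force"],s["opening"])
E
```

```text
t: 10.75
tool_pos: [0.5307, 0.0358, 0.0342]
orientation: [-0.063, -2.192, 2.192]
force: [-0.5, -0.3, -0.6]
opening: 0.0276
t: 11.25
tool_pos: [0.5308, 0.0358, 0.0342]
orientation: [-0.063, -2.192, 2.192]
force: [-0.0, -0.0, 0.2]
opening: 0.046
(array([530.8,  35.8,  34.2]), 'yaw', -1.628, 'ydir', array([ 0., -0., -1.])) [-0.39971479  0.34216229  0.66656688] 0.04602891271201544
```

View pics/w9c.png

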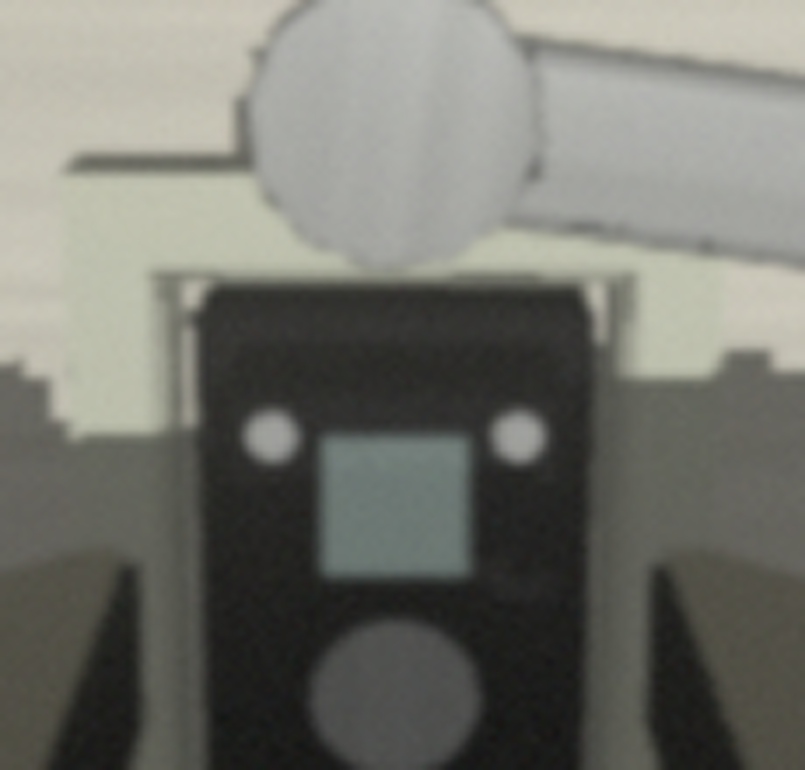

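```bash
python3 -m inch '[[[0,-30,0,0,0,0],[0,-50,0,0,0,0],[0,-30,0,0,0,0],[-17.6,0,48,0,0,0],[-17.6,0,48,0,0,0],[0,0,0,0,-0.175,0],[0,0,0,0,-0.175,0],[0,0,0,0,-0.175,0]]]' && python3 -m inch '[[[0,0,0,0,-0.175,0],[0,0,0,0,-0.175,0],[0,0,0,0,-0.175,0],[0,0,0,0,-0.175,0],[0,0,0,0,-0.175,0],[0,0,0,0,0,0],[0,0,0,0,0,0]]]'
python3 - <<'E'
from h import *
c=optics.read_camera("wrist");cv2.imwrite("pics/w10.png",c["image"])
p,r,s=pose();print(info(p,r),s["force"],s["opening"],s["t"])
E
```

```text
t: 12.3
tool_pos: [0.5604, -0.0624, 0.1441]
orientation: [-0.472, 1.958, -1.958]
force: [-0.4, -0.0, 0.1]
opening: 0.0459
t: 13.18
tool_pos: [0.5604, -0.0621, 0.1442]
orientation: [-1.09, 1.378, -1.378]
force: [-0.7, 0.2, -0.5]
opening: 0.046
(array([560.4, -62.1, 144.2]), 'yaw', -0.2313, 'ydir', array([-0.,  0., -1.])) [-0.33179741  0.48267374 -0.0676845 ] 0.04600614865229783 13.225
```

View pics/w10.png

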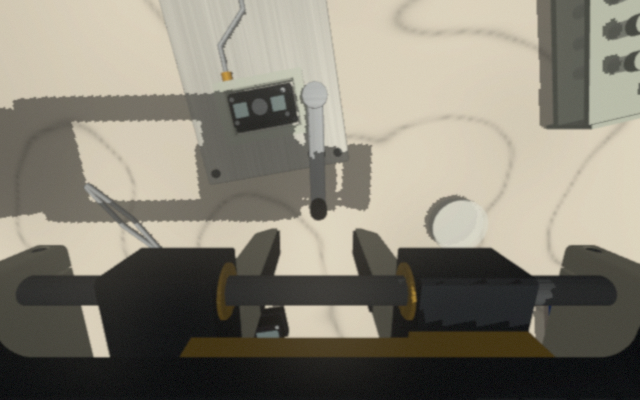

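Run:
```python
from h import *
c=optics.read_camera("wrist")
crop(c["image"],275,70,90,160,5,"pics/w10c.png")
p,r,s=pose()
for u,v,z in [(318,210,.0775),(314.5,95,.0495)]:
  P=pt(c,u,v,z);print(P,(r.inv().apply(P-p)*1e3).round(1))
```

```text
[ 0.56279985 -0.05950256  0.0775    ] [-3.  66.7  1.7]
[0.58143731 0.03230169 0.0495    ] [-96.7  94.7  -1.1]
```

View pics/w10c.png

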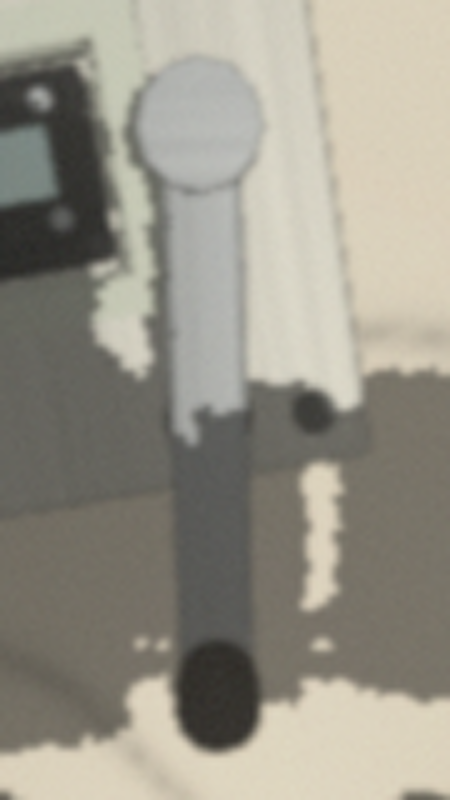

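```bash
python3 -m inch '[[[-2,30,1.2,0,-0.02,0],[0,30,0,0,0,0],[0,17,0,0,0,0],[0,5,0,0,0,0],[0,0,0,0,0,0]]]' && python3 -m inch '[[[0,0,0,0,0,0],[0,0,0,0,0,0],[0,0,0,0,0,0],[0,0,0,0,0,0]]]' 0 8
python3 - <<'E'
from h import *
c=optics.read_camera("wrist");cv2.imwrite("pics/w11.png",c["image"])
p,r,s=pose();print(info(p,r),s["force"],s["opening"],s["t"])
E
```

```text
t: 13.9
tool_pos: [0.5624, -0.0605, 0.0627]
orientation: [-1.103, 1.361, -1.361]
force: [-0.2, -0.2, 0.6]
opening: 0.0458
t: 14.4
tool_pos: [0.5623, -0.0605, 0.0625]
orientation: [-1.103, 1.36, -1.361]
force: [0.2, -0.9, 1.1]
opening: 0.0147
(array([562.3, -60.5,  62.6]), 'yaw', -0.208, 'ydir', array([ 6.e-04, -1.e-04, -1.e+00])) [-0.44795774 -0.6950247   2.72669489] 0.014868100542690232 14.45
```

View pics/w11.png

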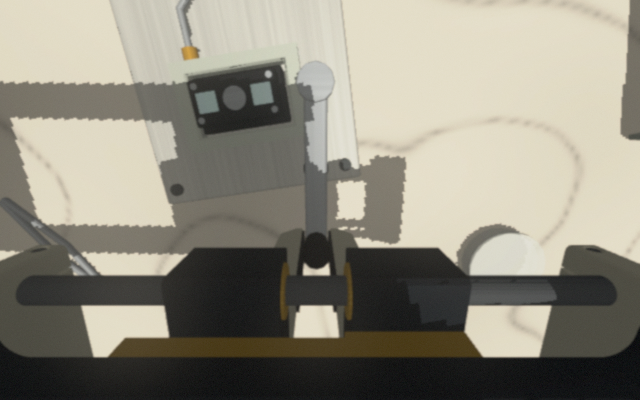

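```bash
python3 -m inch '[[[-0.5,0,-9.6,0,0.1,0],[-0.5,0,-9.6,0,0.1,0],[-0.5,0,-9.6,0,0.1,0],[-0.5,0,-9.6,0,0.1,0],[-0.5,0,-9.6,0,0.1,0],[-0.5,0,-9.6,0,0.1,0],[-0.5,0,-9.6,0,0.1,0]]]'
python3 - <<'E'
from h import *
p,r,s=pose();print(info(p,r),s["force"],s["opening"],s["t"])
d=p[:2]-np.array([.5815,.0325]);print(np.linalg.norm(d),np.arctan2(d[1],d[0]))
E
```

```text
t: 15.32
tool_pos: [0.5062, -0.0256, 0.0625]
orientation: [-0.63, 1.841, -1.842]
force: [1.7, -0.1, -0.0]
opening: 0.0151
(array([506.2, -25.6,  62.5]), 'yaw', -0.9116, 'ydir', array([ 7.e-04, -7.e-04, -1.e+00])) [ 1.66087523 -0.12476407 -0.01194567] 0.015080949786000481 15.325
0.09509950203466815 -2.4837891769608675
```

```bash
python3 -m inch '[[[-0.5,0,-9.6,0,0.1,0],[-0.5,0,-9.6,0,0.1,0],[-0.5,0,-9.6,0,0.1,0],[-0.5,0,-9.6,0,0.1,0],[-0.5,0,-9.6,0,0.1,0],[-0.5,0,-9.6,0,0.1,0],[-0.5,0,-9,0,0.09,0],[0,0,0,0,0,0]]]'
python3 - <<'E'
from h import *
p,r,s=pose();print(info(p,r),s["force"],s["opening"],s["t"])
d=p[:2]-np.array([.5815,.0325]);print(np.linalg.norm(d),np.arctan2(d[1],d[0]))
c=optics.read_camera("wrist");cv2.imwrite("pics/w12.png",c["image"])
E
```

```text
t: 16.32
tool_pos: [0.4863, 0.0372, 0.0625]
orientation: [-0.029, -2.209, 2.208]
force: [-0.5, -0.4, 3.3]
opening: 0.0145
(array([486.3,  37.2,  62.5]), 'yaw', -1.5968, 'ydir', array([ 5.e-04,  1.e-04, -1.e+00])) [-0.50286327 -0.39379013  3.3303262 ] 0.014490232595618562 16.325
0.09535369826258887 3.0925135113201514
```

View pics/w12.png

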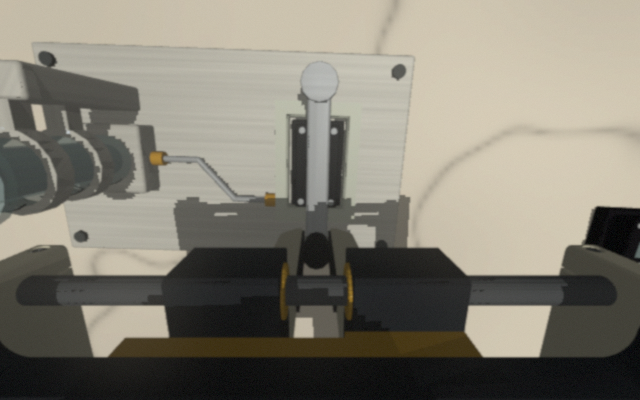

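```bash
python3 -m inch '[[[0,0,-1,0,0.01,0],[0,0,-1,0,0.01,0],[0,0,0,0,0,0]]]' ; python3 -m inch '[[[0,0,-1,0,0.01,0],[0,0,0,0,0,0]]]';python3 -m inch '[[[0,0,-1,0,0,0],[0,0,0,0,0,0]]]'
```

```text
t: 16.75
tool_pos: [0.4863, 0.0386, 0.0625]
orientation: [-0.052, -2.198, 2.198]
force: [-1.0, -1.3, 4.5]
opening: 0.0145
t: 17.0
tool_pos: [0.4863, 0.0387, 0.0624]
orientation: [-0.063, -2.19, 2.195]
force: [-1.2, -6.0, 5.6]
opening: 0.0146
t: 17.25
tool_pos: [0.4864, 0.0389, 0.0624]
orientation: [-0.063, -2.189, 2.196]
force: [-2.2, -10.6, 5.0]
opening: 0.0148
```

```bash
python3 -m inch '[[[0,0,3,0,0,0],[0,0,0,0,0,0],[0,0,0,0,0,0],[0,-20,0,0,0,0],[0,-50,0,0,0,0],[0,-55,0,0,0,0],[0,-33,0,0,0,0]]]' 60 && python3 -m inch '[[[-15,0,-47,0,0,0],[-15,0,-47,0,0,0],[-14,0,-46,0,0,0],[0,0,0,0,0,0],[0,0,0,0,0,0],[0,0,0,0,0,0]]]'
python3 - <<'E'
from h import *
p,r,s=pose();print(info(p,r),s["force"],s["opening"],s["t"])
c=optics.read_camera("wrist");cv2.imwrite("pics/w13.png",c["image"])
E
```

```text
t: 18.12
tool_pos: [0.4869, 0.0381, 0.2234]
orientation: [-0.066, -2.195, 2.194]
force: [0.5, -1.0, -0.9]
opening: 0.0599
t: 18.88
tool_pos: [0.5378, 0.1742, 0.2202]
orientation: [-0.064, -2.192, 2.192]
force: [-0.5, 1.2, 0.0]
opening: 0.06
(array([537.8, 174.2, 220.2]), 'yaw', -1.629, 'ydir', array([-1.e-04, -2.e-04, -1.e+00])) [-4.98016251e-01  1.21677341e+00  4.46487536e-04] 0.05997730279189185 18.875
```

View pics/w13.png

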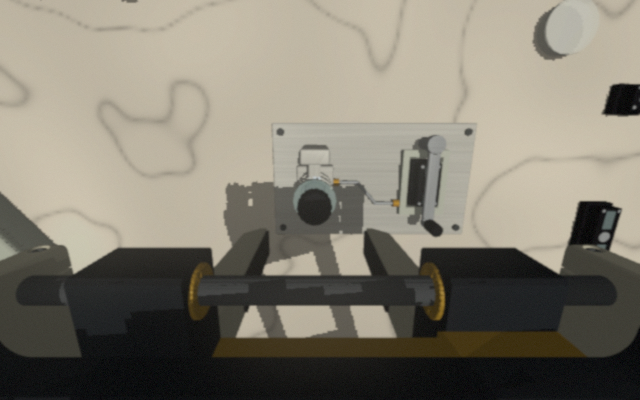

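Run:
```python
from h import *
c=optics.read_camera("wrist")
crop(c["image"],285,165,60,75,10,"pics/w13c.png")
crop(c["image"],390,130,60,110,6,"pics/w13d.png")
```

```text
(no output)
```

View pics/w13c.png

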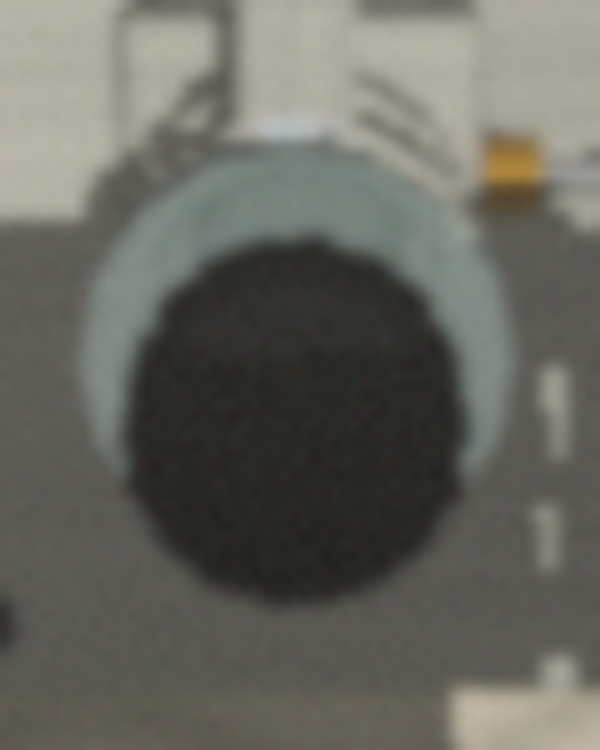

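View pics/w13d.png

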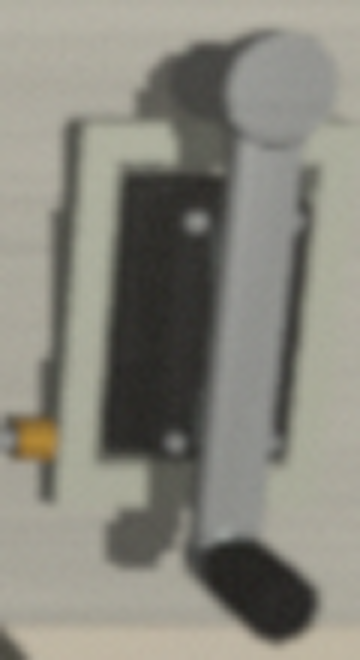

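Run:
```python
from h import *
from scipy.optimize import least_squares
c=optics.read_camera("wrist"); p,r,s=pose()
th=np.linspace(0,2*np.pi,181)
def ext(x,y,z,R_): 
  q=proj(c,np.stack([x+R_*np.cos(th),y+R_*np.sin(th),0*th+z],1)); return q[:,0].min(),q[:,0].max(),q[:,1].max(),q[:,1].min()
for a in ((.146,),):
  g=lambda v:(np.array(ext(v[0],v[1],.146,.015)[:3])-np.array([285+12.7,285+47.0,165+60.5]))
  s1=least_squares(g,[.537,.174]); print("head",s1.x,s1.fun)
  # flange z .116 r .021: left 85 right 515 top ~150
  g=lambda v:(np.array([ext(v[0],v[1],.116,.021)[i] for i in (0,1,3)])-np.array([285+8.3,285+51.5,165+15.0]))
  s2=least_squares(g,[.537,.174]); print("flange",s2.x,s2.fun)
  for q in (s1.x,s2.x): print((r.inv().apply(np.array([*q,p[2]])-p)*1e3).round(1))
a=pt(c,390+267/6,130+150/6,.0495);b=pt(c,390+234/6,130+520/6,.0495);d=a-b;print("lever yaw",np.arctan2(d[1],d[0]))
a=pt(c,390+281/6,130+88/6,.052);print("pivot",a)
k=[pt(c,*x,.012) for x in [(273,124),(476,123.5)]];d=k[0]-k[1];print("stn yaw",np.arctan2(d[1],d[0])-np.pi/2,k)
```

```text
head [0.53990901 0.17457141] [-0.1750393   0.17495808  0.0058753 ]
flange [0.53902899 0.17471955] [-0.04586426  0.04583799  0.00177963]
[-1.9  0.  -0.5]
[-1.   0.  -0.6]
lever yaw -0.042217923095674334
pivot [0.58113211 0.03256037 0.052     ]
stn yaw -0.05677564038262739 [array([0.61586497, 0.22359751, 0.012     ]), array([ 0.60132692, -0.03218866,  0.012     ])]
```

```bash
python3 -m inch '[[[-1.4,20,-1.2,0,0,0],[0,35,0,0,0,0],[0,25,0,0,0,0],[0,9,0,0,0,0],[0,0,0,0,0,0],[0,0,0,0,0,0],[0,0,0,0,0,0]]]'
python3 - <<'E'
from h import *
p,r,s=pose();print(info(p,r),s["force"],s["opening"],s["t"])
c=optics.read_camera("wrist");cv2.imwrite("pics/w14.png",c["image"])
E
```

```text
t: 19.9
tool_pos: [0.5403, 0.1764, 0.1325]
orientation: [-0.065, -2.194, 2.193]
force: [-0.9, 0.2, 0.0]
opening: 0.0599
(array([540.3, 176.4, 132.5]), 'yaw', -1.628, 'ydir', array([ 2.2e-03,  5.0e-04, -1.0e+00])) [-0.85911647  0.18287892  0.02286578] 0.059936602572983576 19.9
```

View pics/w14.png

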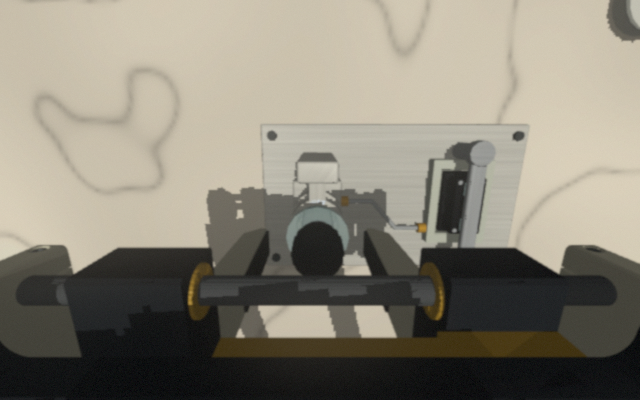

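```bash
python3 -m inch '[[[0,0,0,0,0,0],[0,0,0,0,0,0],[0,0,0,0,0,0],[0,0,0,0,0,0],[0,0,0,0,0,0],[0,0,0,0,0,0]]]';  python3 -m inch '[[[0,0,0,0,0,0],[0,0,0,0,0,0],[0,0,0,0,0,0],[0,0,0,0,0,0],[0,0,0,0,0,0]]]' 0 10
python3 - <<'E'
from h import *
for i in range(4):
  p,r,s=pose();print(info(p,r),s["force"].round(1) if hasattr(s["force"],"round") else s["force"],s["wrist_torque"],s["opening"],s["t"])
  optics.read_camera("top")
E
```

```text
t: 20.7
tool_pos: [0.5394, 0.1762, 0.1311]
orientation: [-0.063, -2.192, 2.192]
force: [0.7, 0.7, -0.2]
opening: 0.0598
t: 21.32
tool_pos: [0.5394, 0.1762, 0.1312]
orientation: [-0.063, -2.192, 2.192]
force: [-0.7, 0.1, 0.0]
opening: 0.0298
(array([539.4, 176.2, 131.2]), 'yaw', -1.628, 'ydir', array([-1.e-04, -0.e+00, -1.e+00])) [-0.7  0.1  0. ] [-0.03379182  0.17634538 -0.00350542] 0.02984472245792063 21.325
(array([539.4, 176.2, 131.2]), 'yaw', -1.628, 'ydir', array([ 0., -0., -1.])) [ 0.7 -0.3 -0.7] [-0.07097397  0.17703285 -0.01845265] 0.029623860904878344 21.375
(array([539.5, 176.2, 131.2]), 'yaw', -1.628, 'ydir', array([ 0.e+00, -1.e-04, -1.e+00])) [-0.3 -0.1 -0.1] [-0.08360738  0.17848222  0.00231758] 0.029926535287898216 21.425
(array([539.4, 176.2, 131.2]), 'yaw', -1.628, 'ydir', array([-0., -0., -1.])) [-0.1 -0.3  0.5] [-0.08111703  0.13302894  0.01749114] 0.02986542473361377 21.475
```

```bash
python3 -m inch '[[[0,0,0,0,0,0],[0,0,0,0,0,0],[0,-1,0,0,0,0],[0,-1,0,0,0,0],[0,-2,0,0,0,0],[0,-2,0,0,0,0],[0,-1,0,0,0,0],[0,0,0,0,0,0]]]' - 15
python3 - <<'E'
from h import *
for i in range(3):
  p,r,s=pose();print(info(p,r),np.round(s["force"],1),np.round(s["wrist_torque"],2),s["opening"],s["t"])
  optics.read_camera("top")
E
```

```text
t: 22.52
tool_pos: [0.5395, 0.1762, 0.1383]
orientation: [-0.063, -2.193, 2.192]
force: [0.6, 0.7, -1.7]
opening: 0.0295
(array([539.5, 176.2, 138.3]), 'yaw', -1.628, 'ydir', array([ 2.e-04,  0.e+00, -1.e+00])) [ 0.6  0.7 -1.7] [ 0.06  0.16 -0.03] 0.029529812858282222 22.525
(array([539.5, 176.2, 138.3]), 'yaw', -1.628, 'ydir', array([ 1.e-04,  0.e+00, -1.e+00])) [-0.5  0.6 -2.2] [-0.01  0.15 -0.03] 0.029356343821944162 22.575
(array([539.4, 176.2, 138.1]), 'yaw', -1.628, 'ydir', array([-1.e-04, -0.e+00, -1.e+00])) [-0.6  0.6 -1.2] [ 0.    0.17 -0.04] 0.029685603053489367 22.625
```

```bash
python3 -m inch '[[[0,-3,0,0,0,0],[0,-4,0,0,0,0],[0,-5,0,0,0,0],[0,-5,0,0,0,0],[0,-5,0,0,0,0],[0,-5,0,0,0,0],[0,-4,0,0,0,0],[0,-2,0,0,0,0]]]' && python3 -m inch '[[[0,0,0,0,0,0],[0,0,0,0,0,0],[0,0,0,0,0,0],[0,0,0,0,0,0]]]'
python3 - <<'E'
from h import *
for i in range(2):
  p,r,s=pose();print(info(p,r),np.round(s["force"],1),np.round(s["wrist_torque"],2),s["opening"],s["t"])
  c=optics.read_camera("wrist")
cv2.imwrite("pics/w15.png",c["image"])
c=optics.read_camera("scene");crop(c["image"],285,80,130,120,5,"pics/s15.png")
E
```

```text
t: 23.68
tool_pos: [0.5396, 0.1762, 0.1715]
orientation: [-0.063, -2.193, 2.192]
force: [0.1, 0.4, -2.2]
opening: 0.0297
t: 24.18
tool_pos: [0.5393, 0.1762, 0.171]
orientation: [-0.062, -2.192, 2.192]
force: [0.5, 0.1, -1.4]
opening: 0.0298
(array([539.3, 176.2, 171. ]), 'yaw', -1.628, 'ydir', array([-3.e-04, -0.e+00, -1.e+00])) [ 0.5  0.1 -1.4] [-0.04  0.16 -0.  ] 0.029812438816951798 24.175
(array([539.4, 176.2, 171.1]), 'yaw', -1.628, 'ydir', array([-2.e-04, -0.e+00, -1.e+00])) [-0.  -0.5 -1.9] [ 0.05  0.18 -0.03] 0.029722582829925227 24.225
```

View pics/w15.png

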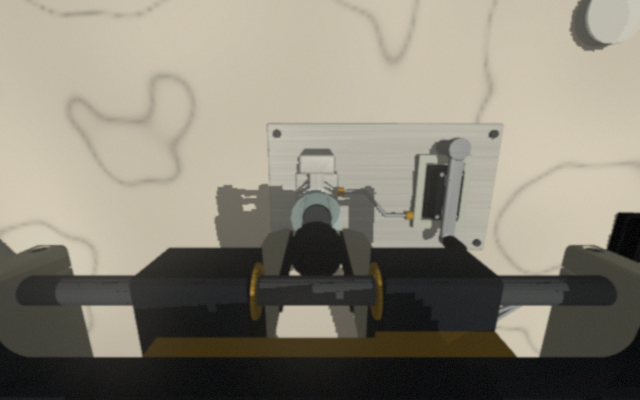

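View pics/s15.png

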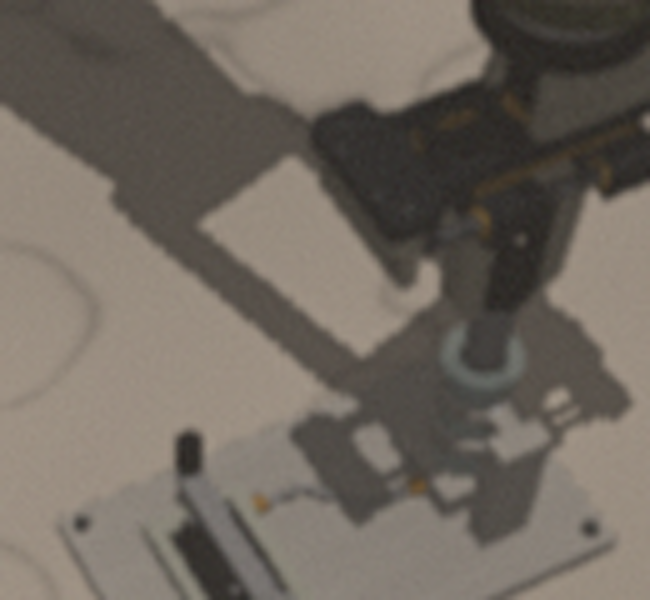

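Run:
```python
from h import *
c=optics.read_camera("wrist")
crop(c["image"],280,180,75,105,7,"pics/w16.png")
p,r,s=pose()
th=np.linspace(0,2*np.pi,181)
for z in (.176,.181,.186,.191):
  q=proj(c,np.stack([p[0]+.015*np.cos(th),p[1]+.015*np.sin(th),0*th+z],1)); print(z,(q[:,0].min()-280)*7,(q[:,0].max()-280)*7,(q[:,1].min()-180)*7,(q[:,1].max()-180)*7)
```

```text
0.176 69.54710560281512 423.2230155345367 320.2616707447184 647.0732321577874
0.181 64.03390001073615 428.30742950619606 341.2318209748803 676.6446135851622
0.186 58.180164590012964 433.70603036717836 363.52910718799694 707.9989626130056
0.191 51.95334407627291 439.44886895369893 387.2836317737692 741.3025441373263
```

View pics/w16.png

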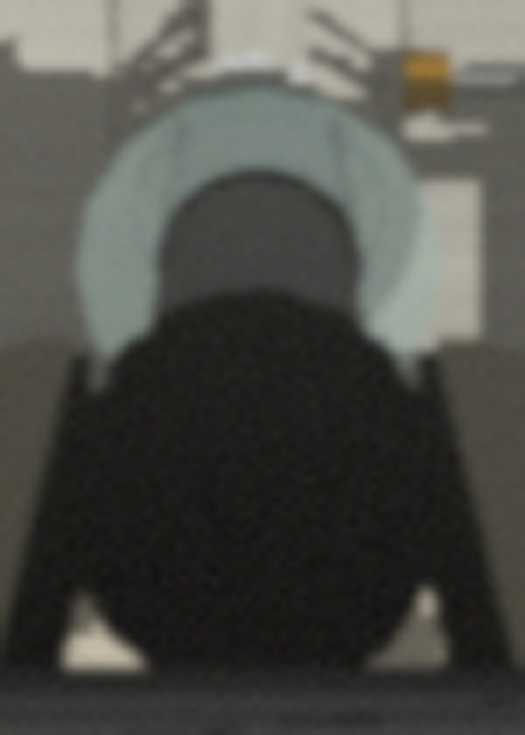

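Run:
```python
from h import *
c=optics.read_camera("wrist"); p,r,s=pose()
th=np.linspace(0,2*np.pi,181)
for z in (.160,.163,.166,.169):
  q=proj(c,np.stack([.5393+.015*np.cos(th),.1757+.015*np.sin(th),0*th+z],1)); print(z,(q[:,1].min()-180)*7)
print(p,np.round(s["dq"],4),np.round(s["force"],1))
```

```text
0.16 261.6101406317524
0.163 271.9654392583585
0.166 282.6696913976949
0.169 293.7408379226496
[0.53941571 0.1761884  0.1711611 ] [-0.0004 -0.0011 -0.0012 -0.001   0.0001 -0.0001] [-0.6 -0.1 -1.9]
```

Run:
```python
from h import *
p,r,s=pose();print(info(p,r),np.round(s["force"],1),s["opening"],s["t"])
robot.close_job()
```

```text
(array([539.4, 176.2, 171.2]), 'yaw', -1.628, 'ydir', array([-1.e-04, -0.e+00, -1.e+00])) [-0.6 -0.1 -1.9] 0.02955612587773173 24.425
the job is handed in; nothing more can be done
```

The job is handed in at 24.4 s; it reports no verdict, so these are my own last checks.

- **Cartridge:** the middle-sized cartridge is home in the pocket, windows up. The fingers let it go with no side force. The wrist picture shows it square in the pocket.
- **Lever:** I swung it until it met its stop, where the push rose to about 10 N. In the picture afterwards it lies over the cartridge, about 0.014 rad from shut.
- **Plunger:** I drew it straight up and am holding it at 15 N. The tool rose 39.9 mm. The only steady load is about 1.5–2 N downwards, its own weight, with side force under 1 N.

The plunger's height from the picture read about 2 mm higher than the tool's travel gives (about 42 mm). That is within the camera calibration error and the 6 mm allowed.

The top and wrist cameras disagreed by 2–3 mm on positions. I used the wrist camera and corrected as I went. I did not knowingly touch the other objects, though I did not re-measure their positions at the end.

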